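# Sound the dowel bore in a marble block and set the gauge

## Robot

A 6-joint arm with a two-finger parallel gripper is mounted at the origin on the work surface. World frame = base frame: x ahead of the robot, y to its left, z up, the work surface at z = 0. Lengths are in m, angles in degrees, forces in N, time in s.
With the tool pointing down it reaches from about 0.3 to 0.75 m from the base axis. Payload 8.5 kg.
Tool frame: the origin (TCP) lies between the finger pads; the fingertips stand 17 mm ahead of it and the grasp point (between the pads) lies 2 mm behind it (env.tip_reach is the distance from the TCP to the fingertips, in m); z points along the fingers, y is the line along which they close (so a half turn about z gives the same grasp; the last joint's range is limited). The gripper opens to 85 mm and grips with 20 to 120 N. Pads are 22 mm wide; open, the fingers measure 114 mm over their backs; the gripper's body (76 mm by 85 mm) begins 54 mm behind the grasp point. The pads swing forward as they close: fully open they stand 13 mm farther back than shut.
Start: joints at [-79.716, 21.807, 74.336, -0, 83.858, -12.336], TCP at [0.212, -0.508, 0.248] pointing down, gripper open.
Joint ranges: [-178.18, 178.18], [-50.72, 133.34], [12.68, 142.11], [-81.47, 261.47], [9.98, 163.14], [-165.26, 165.26]. Speed limits (degrees/s): [136.94, 136.94, 180, 180, 180, 180].

## Interface

Orientations are given as a 3x3 rotation matrix whose columns are the frame's x, y, z axes.
In Python, from rig import env, viewer gives the robot as it stands.
- The arm moves only by the tool move_arm, never from a script. Its argument "motion" is a list of rows, each a list of 2 entries, a list of its own where there are three numbers: the shift along the tool's x, y, z normalised to -1 to 1, where 1 is 50 mm, then the turn, a rotation vector about the tool's x, y, z normalised to -1 to 1, where 1 is 8 degrees. A call has 1 to 20 rows; each row shifts and turns the commanded pose from where the row before left it, along the tool's axes as they then stand; what a row does not reach is not made up. A row lasts 1/10 s, in which the tool goes at most 50 mm and 8.59 degrees, less where a joint would pass 70% of its speed; a pose out of reach is approached as far as the arm can. A call with a number of a shift or a turn outside -1 to 1 is refused whole. A call with a gripper value outside its range is refused whole. "claw" is the closure, from 0 (fully open) to 1 (shut), set as the call begins (left out, the last holds). The fingers move at their own pace and stop on an object; "force" is the grip in N (left out, the last holds). Time passes only in rows, so rows that do not move let the fingers close. It gives the time, the measured TCP pose, the force, the opening and the grip force at its end, in the units of the state.
- env.observe(): the state, without advancing time (a new reading comes with each control period).
- viewer.get_image(name): name is "scene" or "top"; returns a dict with "frame" (384x512x3 uint8, red, green, blue), "depth" (384x512 float32, m along the optical axis (not along the pixel's ray), 0 where there is no reading), "fx", "fy", "cx", "cy" (pixels), "eye" and "attitude" of the camera in the world. Camera axes: x right, y up, looking along -z (the intrinsics and any distortion apply to the point x, -y, -z); pixel columns grow to the right and rows downward; lengths in m; the calibration is good to about 2 mm. A picture is of the moment at which its call begins.
- env.close_job(): hands the job in; it is judged then, once.
The state is a dict: "time_s": time; "q": joint angles; "qvel": joint speeds; "joint_efforts": joint torques, N m; "position": TCP position; "tool_rot": TCP orientation; "ft_force": force on the tool from outside, world axes, zero at the start; "wrist_torque": the same for the moment, N m; "grip_width": finger opening in m; "gripper_force": force on a finger pad.
Only numpy, scipy, OpenCV 4.12 (cv2) and the standard library are available. Lean on these libraries where they do the work, as an engineer would, in place of code of your own. Each camera call takes 0.05 s, during which the arm holds its last target. There are 200 camera calls.

## Task

Find out how deep the dowel bore in the marble block is: take the steel depth rod out of its wooden stand and push it down the bore, past the sprung nylon balls that drag on it, until it stands on the stone at the bottom, never pressing on the stone with more than 30 N. Leave the rod standing there and read how much of it sticks out by sliding the aluminium cursor of the column gauge down until the top of its bar is level with the top of the rod. Leave the glue bottle, the hammer and the marble offcut where they are.

Things in the scene. Friction and masses are not known exactly. Their poses are not given: they have to be found in the camera images.
- rod_head (a point): Centre of the grip of the loose steel depth rod (140 mm long, 140 g: 12 mm round shank, tip tapered over 4 mm; on top a coaxial knurled grip 22 mm wide, 27 mm high, flat-topped). The point is on the axis, 14 mm below the top, 126 mm above the tip; z runs up the rod. It starts upright in a hole, 35 mm deep, of a fixed wooden stand 80 x 80 x 60 mm, its top 165 mm above the table
- rod_tip (a point): Centre of the rod's flat lower end
- rod_top (a point): Centre of the flat top face of the rod's grip
- block: Fixed white marble block, 120 (x) x 260 (y) x 90 (z) mm; origin: centre of its underside. On its top face are the bore (centre line, 80 mm towards -y from the middle) and the gauge (a steel column 14 mm wide, 128 mm high, 30 mm towards +y from the middle, so 110 mm from the bore)
- bore_mouth (a point): Centre of the mouth of the vertical bore, on the block's top face; block's axes. 15 mm wide, 2 mm chamfer. Depth unknown, 45 to 75 mm: 65 to 95 mm of a bottomed rod stick out. Three sprung nylon balls in its wall, 10 to 18 mm below the mouth, drag on the rod from there down with some 3 to 9 N against its motion, up or down, and hold it where it is left: its weight does not carry it through
- cursor_tab (a point): Where to take hold of the gauge's aluminium cursor: on the top face of its straight level bar (12 mm wide, 16 mm high, 130 mm long along the block's y), 70 mm from the column on the side away from the bore; block's axes. The bar reaches 33 mm from the column towards the bore and 97 mm the other way; a collar, 26 mm wide and high, carries it on the column, which stands above it
- cursor (a joint): Height of the cursor on its column, m: its bar's top face lies this much plus 30 mm above the block's top face; 0 (lowest) to 0.092, starts between 0.078 and 0.090, above every possible rod top; stays where it is left (about 4 N friction)
- glue_mid (a point): Middle of a loose orange glue bottle, 56 mm diameter, 140 mm high, beside the work, to be left alone
- mallet_mid (a point): A point on the loose hammer lying beyond the block, to be left alone
- offcut_mid (a point): Centre of a loose marble offcut, 70 x 50 x 35 mm, on the robot's side of the block, to be left alone
Not all that is in view belongs to the job. There is more than one size of the part that bears rod_head; the job needs the smallest.

How it is judged (in metres and radians):
On the way, in this order (a step that is already met when the one before it is completed fails the run):
1. the rod is down the bore with its tip on the stone at the bottom (distance between rod_tip and bore_floor_c0 below 0.0085 m and horizontal distance between rod_tip and bore_mouth below 0.004 m), for 0.2 s.
2. the top of the cursor's bar is level with the top of the rod (z of rod_top in the frame of cursor_tab between -0.004 and 0.004 m), for 0.2 s.
At the end, for the whole second after the job is handed in: The rod stands upright in the bore (within 0.1 rad), its tip within 2.5 mm of the stone at the bottom, and the top face of the cursor's bar is within 4 mm of the height of the rod's top, at rest (all of step 1 and all of step 2 and angle between rod_top's own z axis and vertical below 0.1 rad and velocity of joint cursor between -0.01 and 0.01 m/s); the robot touches nothing.
It fails at once if the rod is pressed on the bottom of the bore with more than 30 N (contact force between bore_floor_c0 and rod above 30 N).
It fails at once if the glue bottle is moved by more than 30 mm (distance of glue_mid from where it was at the start of the episode above 0.03 m).
It fails at once if the hammer is moved by more than 30 mm (distance of mallet_mid from where it was at the start of the episode above 0.03 m).
It fails at once if the offcut is moved by more than 30 mm (distance of offcut_mid from where it was at the start of the episode above 0.03 m).
It also fails if it takes over 70 s, if anything falls off the work surface, if the arm or the gripper's body presses on something with over 40 N, if the wrist force passes 120 N, or if a joint passes its speed limit or range.

## Working session

There is one attempt and no reset: what is moved stays moved. The work goes in short steps, Python scripts to look and compute and a tool call to move; the robot and the scene stay as the last step left them, time stands still between calls to the robot, and variables do not carry over. Pictures are saved under pics/ and viewed, at most 10 in all, crops included, and the job is handed in when it is done.

Besides the shell and the picture viewer there is one more tool, called after "Request:" in YAML: its name, and indented under it one key for each argument. move_arm: Moves the arm, as the interface text tells. Scaled input: -1 to 1 covers 50 mm each way for a shift and 8 degrees each way for a turn. Its arguments: {"type":"object","properties":{"motion":{"type":"array","items":{"type":"array"}},"claw":{"type":"number"},"force":{"type":"number"}},"required":["motion"]}

```bash
mkdir -p pics; ls
cat > h.py <<'E'
import numpy as np, cv2
from rig import env, viewer
def grab(n):
    d=viewer.get_image(n); np.savez('%s.npz'%n,**{k:np.array(v) for k,v in d.items()}); return d
def load(n): return dict(np.load('%s.npz'%n))
def cloud(d):
    z=d['depth']; v,u=np.mgrid[:z.shape[0],:z.shape[1]]
    p=np.stack([(u-d['cx'])/d['fx']*z,-(v-d['cy'])/d['fy']*z,-z],-1)
    R=np.array(d['attitude']); 
    return p@R.T+np.array(d['eye'])
E
python3 - <<'E'
from h import *
for n in('scene','top'):
    d=grab(n); print({k:v for k,v in d.items() if k not in('frame','depth')})
    cv2.imwrite(f'pics/{n}0.png',cv2.resize(d['frame'][...,::-1],(800,600),interpolation=cv2.INTER_CUBIC))
print(env.observe())
E
```

```text
pics
{'fx': 351.6864644466934, 'fy': 351.6864644466934, 'cx': 252.546146681475, 'cy': 191.97930533665297, 'eye': array([ 0.9339475 , -0.41222666,  0.87316215]), 'attitude': array([[ 0.70687446, -0.58862909,  0.3922299 ],
       [ 0.70729676,  0.59426932, -0.3828515 ],
       [-0.00773266,  0.54805088,  0.83640925]])}
{'fx': 403.74721683574273, 'fy': 403.74721683574273, 'cx': 256.82688020708594, 'cy': 184.7270155663516, 'eye': array([ 0.44721967, -0.0585742 ,  1.00759113]), 'attitude': array([[-0.01005316,  0.98939793, -0.14488158],
       [-0.99963645, -0.01356899, -0.02329924],
       [-0.02501812,  0.14459467,  0.98917464]])}
{'time_s': 0.1, 'q': array([-7.97161346e+01,  2.18398007e+01,  7.43789082e+01, -1.39114199e-03,
        8.38580467e+01, -1.23340559e+01]), 'qvel': array([-0.02112019, -0.06215566, -0.11706533,  0.03108896, -0.0486387 ,
       -0.06286913]), 'joint_efforts': array([ 4.08528984e-03, -4.49220371e+01, -2.31656778e+01, -1.90291903e-04,
        3.65420485e-03,  3.54542337e-06]), 'position': array([ 0.21148616, -0.50746083,  0.24775732]), 'tool_rot': array([[ 9.23088999e-01,  3.84586311e-01, -2.62911951e-04],
       [ 3.84586311e-01, -9.23088102e-01,  1.31380779e-03],
       [ 2.62581599e-04, -1.31387386e-03, -9.99999102e-01]]), 'ft_force': array([-0.19666112,  0.41044908, -0.40510321]), 'wrist_torque': array([-0.01865259,  0.02258897, -0.02928842]), 'gripper_force': 0.0, 'grip_width': 0.08539230946135497}
```

View pics/scene0.png

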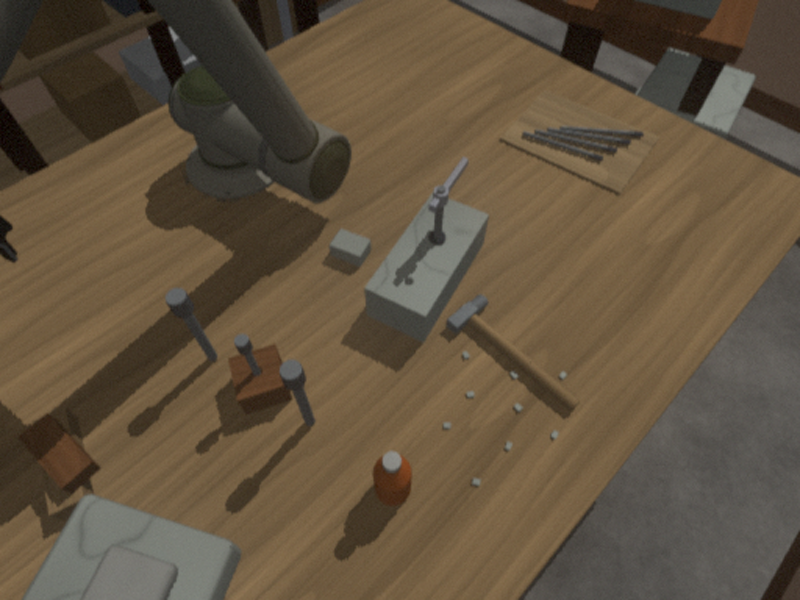

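View pics/top0.png

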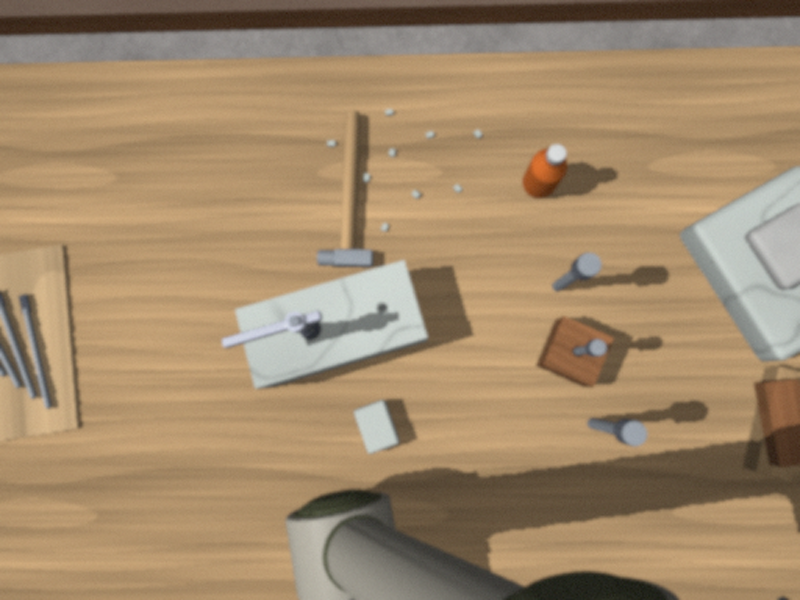

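Three rod candidates in scene0: left (180,300), middle (243,345) in the wooden stand, and right (293,372). The middle one has the smallest grip and is the only one in a stand. The bore is at about (382,308) in top0, the gauge column at (312,325). I'll confirm with a crop and measure.

Run:
```python
from h import *
d=load('scene'); t=load('top')
a=cv2.resize(d['frame'][175:285,95:215,::-1],None,fx=3.3,fy=3.3,interpolation=cv2.INTER_CUBIC)
b=cv2.resize(t['frame'][160:270,145:290,::-1],(400,363),interpolation=cv2.INTER_CUBIC)
b2=np.zeros((363,400,3),np.uint8); b2[:]=b
c=np.hstack([a[:363,:400],b2]); cv2.imwrite('pics/crop1.png',c)
P=cloud(t); S=cloud(d)
np.set_printoptions(precision=4,suppress=True)
def q(C,u,v): return C[int(round(v)),int(round(u))]
s=1.5625
for n,(u,v) in dict(head=(597,347),r2=(588,265),r3=(632,432),glue=(556,153),bore=(382,308),stand=(560,335),bar0=(228,343),bar1=(318,317),offcut=(375,425),ham=(350,258),hamend=(351,115)).items(): print(n,q(P,u/s,v/s))
for n,(u,v) in dict(head=(243,343),r2=(293,372),r3=(178,298)).items(): print('S',n,q(S,u/s,v/s))
# top cloud segmentation by height
def blob(C,lo,hi,x0,x1,y0,y1):
    m=(C[...,2]>lo)&(C[...,2]<hi)&(C[...,0]>x0)&(C[...,0]<x1)&(C[...,1]>y0)&(C[...,1]<y1); return m,C[m]
m,B=blob(P,.08,.1,.3,.65,-.2,.25); 
r=cv2.minAreaRect(B[:,:2].astype(np.float32)*1000); print('block',r,np.median(B[:,2]),len(B))
for nm,C in(('T',P),('S',S)):
    h=q(P,597/s,347/s)
    m,B=blob(C,.13,.2,h[0]-.04,h[0]+.04,h[1]-.04,h[1]+.04); zt=np.percentile(B[:,2],90);B=B[B[:,2]>zt-.006]
    print(nm,'head',zt,cv2.minEnclosingCircle(B[:,:2].astype(np.float32)),B.mean(0),len(B))
    m,B=blob(C,.14,.23,.3,.65,-.2,.25); B=B[B[:,2]>.15]
    print(nm,'bar',cv2.minAreaRect(B[:,:2].astype(np.float32)*1000),np.percentile(B[:,2],[5,25,50,75,95]),len(B))
```

```text
head [ 0.4892 -0.2964  0.1657]
r2 [ 0.5917 -0.2796  0.2028]
r3 [ 0.3826 -0.3235  0.1995]
glue [ 0.7658 -0.2606  0.1422]
bore [ 0.5609 -0.0038  0.0271]
stand [ 0.5136 -0.2712  0.0621]
bar0 [0.4963 0.1813 0.2092]
bar1 [0.5289 0.0661 0.2081]
offcut [0.3817 0.0063 0.0333]
ham [0.6409 0.0452 0.0291]
hamend [0.8796 0.0434 0.0252]
S head [ 0.4987 -0.2982  0.1648]
S r2 [ 0.604  -0.2823  0.2008]
S r3 [ 0.3898 -0.3265  0.1999]
block ((532.9027099609375, 69.22907257080078), (120.47196960449219, 260.5351867675781), 15.710604667663574) 0.09090142304187632 5471
T head 0.16766326086581276 ((0.4900315999984741, -0.29682332277297974), 0.011236348189413548) [ 0.4898 -0.2961  0.1658] 93
T bar ((409.5001525878906, 105.27400970458984), (247.52545166015625, 128.46670532226562), 11.737433433532715) [0.1613 0.2063 0.2081 0.2106 0.2181] 531
S head 0.16609568476792846 ((0.48940885066986084, -0.2964533865451813), 0.011381552554666996) [ 0.4903 -0.2968  0.1647] 72
S bar ((408.6724548339844, 104.67079162597656), (248.9478759765625, 130.43072509765625), 12.312146186828613) [0.1541 0.1977 0.2067 0.2091 0.2166] 335
```

View pics/crop1.png

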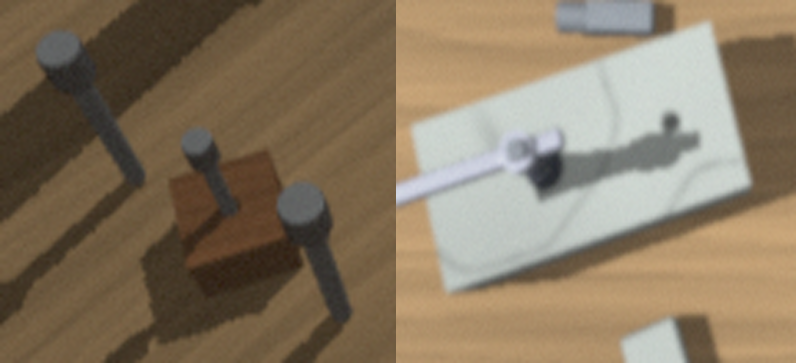

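The crop confirms that the middle rod is the smallest and the only one in the stand, with its top at 165 mm. It also shows the bore as a dark spot at crop pixel (671,121). Next I'll refine the bore position and move above the rod.

Run:
```python
from h import *
np.set_printoptions(precision=4,suppress=True,linewidth=160)
def ray(d,u,v,z):
    r=np.array(d['attitude'])@np.array([(u-d['cx'])/d['fx'],-(v-d['cy'])/d['fy'],-1]); return d['eye']+r*(z-d['eye'][2])/r[2]
def proj(d,p):
    c=d['attitude'].T@(np.array(p)-d['eye']); return d['cx']+d['fx']*c[0]/-c[2], d['cy']-d['fy']*c[1]/-c[2]
b=np.array([.5546,-.0078,.0905])
for n in('top','scene'):
    d=load(n); u,v=proj(d,b); print(n,'pred px',u,v); i,j=int(round(v)),int(round(u))
    g=d['frame'].mean(-1)[i-7:i+8,j-7:j+8]; w=np.clip(np.median(g[4:11,4:11])*0+np.percentile(g,70)-25-g,0,None)
    print(g.astype(int)); print((cloud(d)[i-5:i+6,j-5:j+6,2]*1000).astype(int))
d=load('top');print(ray(d,244.7,196.7,.09))
```

```text
top pred px 244.20131529814284 196.54946425009115
[[210 211 209 207 209 208 211 209 207 209 212 209 210 209 212]
 [212 211 210 210 210 210 210 208 209 210 208 208 208 208 209]
 [211 210 209 209 208 206 201 201 203 206 209 206 208 211 211]
 [210 208 212 208 200 190 181 179 180 190 200 205 209 209 209]
 [210 209 208 202 186 164 149 141 146 161 184 198 209 209 207]
 [210 208 208 195 170 137 116 105 104 125 160 189 205 208 209]
 [208 208 205 191 159 119  93  88  88 103 139 182 205 209 210]
 [209 210 206 187 151 113  89  85  90 105 141 181 207 211 208]
 [207 208 207 189 158 120 100  93 101 120 151 184 201 206 206]
 [195 194 194 182 158 127 107 107 115 134 155 174 190 191 192]
 [162 161 161 156 142 121 112 113 126 139 148 152 157 159 158]
 [133 130 129 128 125 119 114 118 126 132 130 130 128 128 132]
 [119 120 120 118 119 117 117 116 119 119 122 120 118 118 118]
 [119 121 118 118 117 117 116 116 118 120 116 115 115 115 116]
 [122 119 117 119 117 117 116 120 119 117 118 120 119 122 127]]
[[89 91 90 91 91 88 90 91 93 90 89]
 [91 91 91 86 91 92 88 91 90 90 89]
 [91 91 90 90 83 77 78 84 90 90 
[... 1133 characters left out ...]
 127 126 128 129 130 127 128]
 [126 124 126 129 127 126 126 128 126 129 129 129 131 128 133]
 [126 127 124 125 128 126 126 125 127 127 129 129 129 131 128]]
[[ 90  92  91  89  88  91  92  88  88  91  90]
 [ 88  89  91  93  90  89  92  90  87  91  93]
 [ 92  93  90  91  89  92  89  89  88  89  90]
 [ 87  88  94  90  89  89  88  92  90  90  89]
 [ 89  89  89  85  85  88  85  86  89  89  92]
 [ 89  89  89  80  80  79  83  84  87  89  90]
 [ 90  91 873  78  77  78  75  81  91  91  89]
 [ 92  91  89  88  69  68  71  87  89  91  90]
 [ 89  92  90  90  90  90  87  89  90  87  90]
 [ 91  90  90  91  90  92  87  90  91  90  89]
 [ 92  90  89  91  91  91  90  91  90  91  88]]
[ 0.5543 -0.0089  0.09  ]
```

Request:
move_arm:
  motion:
    - [[0.423,-0.11,-0.02],[0,0,0]]
    - [[0.423,-0.11,-0.02],[0,0,0]]
    - [[0.423,-0.11,-0.02],[0,0,0]]
    - [[0.423,-0.11,-0.02],[0,0,0]]
    - [[0.423,-0.11,-0.02],[0,0,0]]
    - [[0.423,-0.11,-0.02],[0,0,0]]
    - [[0.423,-0.11,-0.02],[0,0,0]]
    - [[0.423,-0.11,-0.02],[0,0,0]]
    - [[0.423,-0.11,-0.02],[0,0,0]]
    - [[0.423,-0.11,-0.02],[0,0,0]]
    - [[0.423,-0.11,-0.02],[0,0,0]]
    - [[0.423,-0.11,-0.02],[0,0,0]]
    - [[0.423,-0.11,0],[0,0,0]]
    - [[0.423,-0.11,0],[0,0,0]]
    - [[0.423,-0.11,0],[0,0,0]]
    - [[0.423,-0.11,0],[0,0,0]]
    - [[0,0,0],[0,0,0]]
    - [[0,0,0],[0,0,0]]
  claw: 0
  force: 60

```text
time_s: 1.9
position: [0.4899, -0.2962, 0.2599]
tool_rot: [[0.923, 0.385, -0.001], [0.385, -0.923, 0.0], [-0.001, -0.001, -1.0]]
ft_force: [-0.5, 0.6, -0.9]
grip_width: 0.0853
gripper_force: 0.0
```

Request:
move_arm:
  motion:
    - [[0,0,0.27],[0,0,0]]
    - [[0,0,0.27],[0,0,0]]
    - [[0,0,0.27],[0,0,0]]
    - [[0,0,0.27],[0,0,0]]
    - [[0,0,0.27],[0,0,0]]
    - [[0,0,0.27],[0,0,0]]
    - [[0,0,0.27],[0,0,0]]
    - [[0,0,0.27],[0,0,0]]
    - [[0,0,0.06],[0,0,0]]
    - [[0,0,0],[0,0,0]]
    - [[0,0,0],[0,0,0]]

```text
time_s: 3.0
position: [0.49, -0.2968, 0.15]
tool_rot: [[0.923, 0.384, 0.001], [0.384, -0.923, -0.001], [0.0, 0.001, -1.0]]
ft_force: [0.1, -0.2, 0.5]
grip_width: 0.0854
gripper_force: 0.0
```

Request:
move_arm:
  motion:
    - [[0,0,0],[0,0,0]]
    - [[0,0,0],[0,0,0]]
    - [[0,0,0],[0,0,0]]
    - [[0,0,0],[0,0,0]]
    - [[0,0,0],[0,0,0]]
    - [[0,0,0],[0,0,0]]
    - [[0,0,0],[0,0,0]]
    - [[0,0,0],[0,0,0]]
    - [[0,0,0],[0,0,0]]
    - [[0,0,0],[0,0,0]]
    - [[0,0,0],[0,0,0]]
    - [[0,0,0],[0,0,0]]
  claw: 1
  force: 40

```text
time_s: 4.2
position: [0.4901, -0.2964, 0.1495]
tool_rot: [[0.923, 0.385, 0.0], [0.385, -0.923, -0.0], [0.0, 0.0, -1.0]]
ft_force: [-0.2, 0.5, 4.3]
grip_width: 0.0207
gripper_force: 39.3
```

Request:
move_arm:
  motion:
    - [[0,0,-0.15],[0,0,0]]
    - [[0,0,-0.15],[0,0,0]]
    - [[0,0,-0.2],[0,0,0]]
    - [[0,0,-0.2],[0,0,0]]
    - [[0,0,-0.2],[0,0,0]]
    - [[0,0,-0.2],[0,0,0]]
    - [[0,0,-0.2],[0,0,0]]
    - [[0,0,-0.2],[0,0,0]]
    - [[0,0,-0.2],[0,0,0]]
    - [[0,0,-0.2],[0,0,0]]
    - [[0,0,0],[0,0,0]]
    - [[0,0,0],[0,0,0]]

```text
time_s: 5.4
position: [0.49, -0.2962, 0.2443]
tool_rot: [[0.923, 0.385, -0.0], [0.385, -0.923, 0.0], [-0.0, -0.0, -1.0]]
ft_force: [0.6, -0.0, -1.8]
grip_width: 0.0209
gripper_force: 39.2
```

Request:
move_arm:
  motion:
    - [[0.2433,-0.3446,0],[0,0,0]]
    - [[0.2433,-0.3446,0],[0,0,0]]
    - [[0.2433,-0.3446,0],[0,0,0]]
    - [[0.2433,-0.3446,0],[0,0,0]]
    - [[0.2433,-0.3446,0],[0,0,0]]
    - [[0.2433,-0.3446,0],[0,0,0]]
    - [[0.2433,-0.3446,0],[0,0,0]]
    - [[0.2433,-0.3446,0],[0,0,0]]
    - [[0.2433,-0.3446,0],[0,0,0]]
    - [[0.2433,-0.3446,0],[0,0,0]]
    - [[0.2433,-0.3446,0],[0,0,0]]
    - [[0.2433,-0.3446,0],[0,0,0]]
    - [[0.2433,-0.3446,0],[0,0,0]]
    - [[0.2433,-0.3446,0],[0,0,0]]
    - [[0,0,0],[0,0,0]]
    - [[0,0,0],[0,0,0]]
    - [[0,0,0],[0,0,0]]

```text
time_s: 7.1
position: [0.5543, -0.0088, 0.244]
tool_rot: [[0.923, 0.384, -0.001], [0.384, -0.923, -0.0], [-0.001, -0.0, -1.0]]
ft_force: [1.0, -0.5, -1.9]
grip_width: 0.0212
gripper_force: 39.3
```

Run:
```python
from h import *
def proj(d,p):
    c=d['attitude'].T@(np.array(p)-d['eye']); return d['cx']+d['fx']*c[0]/-c[2], d['cy']-d['fy']*c[1]/-c[2]
o=env.observe();print(o['position'],o['ft_force'])
d=grab('scene'); tip=o['position']-[0,0,.1245]
print('tip px',proj(d,tip),'bore px',proj(d,[.5544,-.0083,.09]))
x,y=206,125
cv2.imwrite('pics/c2.png',cv2.resize(d['frame'][y:y+90,x:x+110,::-1],None,fx=6,fy=6,interpolation=cv2.INTER_CUBIC)); print('crop org',x,y,'x6')
```

```text
[ 0.55433733 -0.00884695  0.24404025] [ 0.97620135 -0.45757859 -1.92601709]
tip px (np.float64(261.13426767407844), np.float64(173.09193168847722)) bore px (np.float64(261.1532378445419), np.float64(179.41650290544854))
crop org 206 125 x6
```

View pics/c2.png

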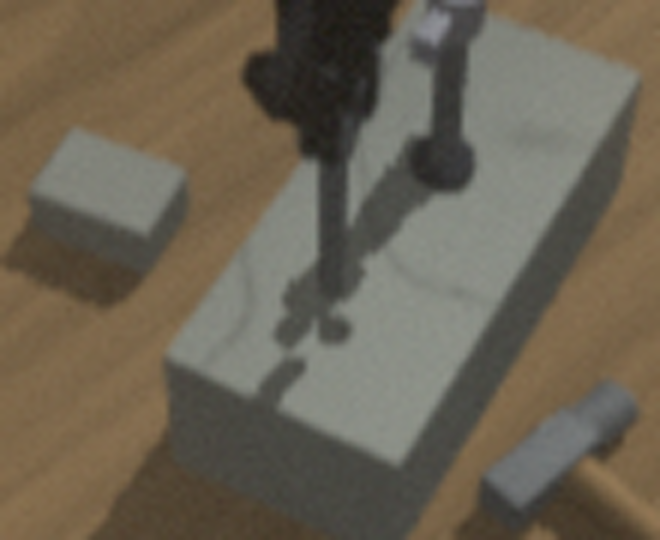

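The tip shows at crop pixel (333,293), directly above the bore at (334,328), which agrees with the predictions. I'll lower it into the mouth.

Request:
move_arm:
  motion:
    - [[0,0,0.06],[0,0,0]]
    - [[0,0,0.06],[0,0,0]]
    - [[0,0,0.06],[0,0,0]]
    - [[0,0,0.06],[0,0,0]]
    - [[0,0,0.06],[0,0,0]]
    - [[0,0,0.06],[0,0,0]]
    - [[0,0,0.06],[0,0,0]]
    - [[0,0,0.06],[0,0,0]]
    - [[0,0,0.06],[0,0,0]]
    - [[0,0,0.06],[0,0,0]]
    - [[0,0,0.06],[0,0,0]]
    - [[0,0,0],[0,0,0]]
    - [[0,0,0],[0,0,0]]

```text
time_s: 8.45
position: [0.5545, -0.0081, 0.2113]
tool_rot: [[0.923, 0.385, -0.0], [0.385, -0.923, 0.0], [-0.0, -0.0, -1.0]]
ft_force: [0.0, 0.2, -1.8]
grip_width: 0.0208
gripper_force: 39.3
```

Request:
move_arm:
  motion:
    - [[0,0,0.04],[0,0,0]]
    - [[0,0,0.04],[0,0,0]]
    - [[0,0,0.04],[0,0,0]]
    - [[0,0,0.04],[0,0,0]]
    - [[0,0,0.04],[0,0,0]]
    - [[0,0,0],[0,0,0]]

```text
time_s: 9.05
position: [0.5544, -0.0081, 0.201]
tool_rot: [[0.923, 0.385, -0.001], [0.385, -0.923, 0.0], [-0.0, -0.0, -1.0]]
ft_force: [-0.2, 0.2, -1.9]
grip_width: 0.0211
gripper_force: 39.3
```

Request:
move_arm:
  motion:
    - [[0,0,0.04],[0,0,0]]
    - [[0,0,0.04],[0,0,0]]
    - [[0,0,0.04],[0,0,0]]
    - [[0,0,0.04],[0,0,0]]
    - [[0,0,0.04],[0,0,0]]
    - [[0,0,0.04],[0,0,0]]
    - [[0,0,0.04],[0,0,0]]
    - [[0,0,0],[0,0,0]]

```text
time_s: 9.85
position: [0.5543, -0.0082, 0.1867]
tool_rot: [[0.923, 0.385, -0.001], [0.385, -0.923, -0.0], [-0.001, -0.0, -1.0]]
ft_force: [0.9, 0.3, -3.9]
grip_width: 0.021
gripper_force: 39.3
```

Request:
move_arm:
  motion:
    - [[0,0,0.03],[0,0,0]]
    - [[0,0,0.03],[0,0,0]]
    - [[0,0,0.03],[0,0,0]]
    - [[0,0,0.03],[0,0,0]]
    - [[0,0,0.03],[0,0,0]]
    - [[0,0,0.03],[0,0,0]]
    - [[0,0,0.03],[0,0,0]]
    - [[0,0,0.03],[0,0,0]]
    - [[0,0,0.03],[0,0,0]]
    - [[0,0,0.03],[0,0,0]]

```text
time_s: 10.85
position: [0.5546, -0.0081, 0.1723]
tool_rot: [[0.923, 0.385, 0.0], [0.385, -0.923, 0.0], [0.0, 0.0, -1.0]]
ft_force: [0.7, 1.6, 7.5]
grip_width: 0.0209
gripper_force: 40.2
```

Request:
move_arm:
  motion:
    - [[0,0,0.02],[0,0,0]]
    - [[0,0,0.02],[0,0,0]]
    - [[0,0,0.02],[0,0,0]]
    - [[0,0,0.02],[0,0,0]]
    - [[0,0,0.02],[0,0,0]]
    - [[0,0,0.02],[0,0,0]]

```text
time_s: 11.45
position: [0.5545, -0.0082, 0.1662]
tool_rot: [[0.923, 0.385, 0.0], [0.385, -0.923, -0.0], [0.0, 0.0, -1.0]]
ft_force: [0.2, -0.8, 1.4]
grip_width: 0.0212
gripper_force: 39.7
```

Request:
move_arm:
  motion:
    - [[0,0,0.02],[0,0,0]]
    - [[0,0,0.02],[0,0,0]]
    - [[0,0,0.02],[0,0,0]]
    - [[0,0,0.02],[0,0,0]]
    - [[0,0,0.02],[0,0,0]]

```text
time_s: 11.95
position: [0.5544, -0.0081, 0.161]
tool_rot: [[0.923, 0.385, -0.0], [0.385, -0.923, 0.0], [-0.0, -0.0, -1.0]]
ft_force: [1.6, -0.2, -0.9]
grip_width: 0.0208
gripper_force: 39.6
```

Request:
move_arm:
  motion:
    - [[0,0,0.02],[0,0,0]]
    - [[0,0,0.02],[0,0,0]]
    - [[0,0,0.02],[0,0,0]]
    - [[0,0,0.02],[0,0,0]]

```text
time_s: 12.35
position: [0.5545, -0.0082, 0.1573]
tool_rot: [[0.923, 0.385, 0.0], [0.385, -0.923, -0.0], [0.0, 0.0, -1.0]]
ft_force: [0.7, -0.3, 1.5]
grip_width: 0.0207
gripper_force: 39.8
```

Request:
move_arm:
  motion:
    - [[0,0,0],[0,0,0]]
    - [[0,0,0.01],[0,0,0]]
    - [[0,0,0.01],[0,0,0]]
    - [[0,0,0.01],[0,0,0]]
    - [[0,0,0.01],[0,0,0]]
    - [[0,0,0.01],[0,0,0]]
    - [[0,0,0.01],[0,0,0]]
  force: 25

```text
time_s: 13.05
position: [0.5545, -0.0082, 0.1545]
tool_rot: [[0.923, 0.385, 0.0], [0.385, -0.923, -0.0], [0.0, 0.0, -1.0]]
ft_force: [0.8, 0.6, 0.7]
grip_width: 0.0209
gripper_force: 39.7
```

Request:
move_arm:
  motion:
    - [[0,0,0.01],[0,0,0]]
    - [[0,0,0.01],[0,0,0]]
    - [[0,0,0.01],[0,0,0]]
    - [[0,0,0.01],[0,0,0]]

```text
time_s: 13.45
position: [0.5545, -0.0081, 0.1522]
tool_rot: [[0.923, 0.385, -0.0], [0.385, -0.923, 0.0], [-0.0, -0.0, -1.0]]
ft_force: [0.6, 0.3, 3.8]
grip_width: 0.0209
gripper_force: 39.8
```

Request:
move_arm:
  motion:
    - [[0,0,0.01],[0,0,0]]
    - [[0,0,0.01],[0,0,0]]
    - [[0,0,0.01],[0,0,0]]

```text
time_s: 13.75
position: [0.5546, -0.0081, 0.151]
tool_rot: [[0.923, 0.385, 0.0], [0.385, -0.923, -0.0], [0.0, 0.0, -1.0]]
ft_force: [0.9, -0.2, 5.8]
grip_width: 0.0207
gripper_force: 40.0
```

Request:
move_arm:
  motion:
    - [[0,0,0.01],[0,0,0]]
    - [[0,0,0.01],[0,0,0]]
    - [[0,0,0.01],[0,0,0]]
  claw: 1
  force: 25

```text
time_s: 14.05
position: [0.5545, -0.0081, 0.1492]
tool_rot: [[0.923, 0.385, -0.0], [0.385, -0.923, 0.0], [-0.0, -0.0, -1.0]]
ft_force: [1.5, 0.8, 3.7]
grip_width: 0.0209
gripper_force: 39.7
```

Request:
move_arm:
  motion:
    - [[0,0,0.01],[0,0,0]]
    - [[0,0,0.01],[0,0,0]]
    - [[0,0,0.01],[0,0,0]]

```text
time_s: 14.35
position: [0.5546, -0.0081, 0.148]
tool_rot: [[0.923, 0.385, 0.0], [0.385, -0.923, 0.0], [0.0, 0.0, -1.0]]
ft_force: [0.5, 0.6, 4.7]
grip_width: 0.021
gripper_force: 39.8
```

Request:
move_arm:
  motion:
    - [[0,0,0.01],[0,0,0]]
    - [[0,0,0.01],[0,0,0]]

```text
time_s: 14.55
position: [0.5547, -0.0081, 0.1472]
tool_rot: [[0.923, 0.385, 0.001], [0.385, -0.923, -0.0], [0.001, 0.0, -1.0]]
ft_force: [0.0, 0.7, 6.9]
grip_width: 0.0209
gripper_force: 40.0
```

Request:
move_arm:
  motion:
    - [[0,0,0.01],[0,0,0]]
    - [[0,0,0.01],[0,0,0]]

```text
time_s: 14.75
position: [0.5545, -0.0082, 0.1459]
tool_rot: [[0.923, 0.385, 0.0], [0.385, -0.923, -0.0], [0.0, 0.0, -1.0]]
ft_force: [0.9, 1.5, 0.3]
grip_width: 0.0209
gripper_force: 39.7
```

Request:
move_arm:
  motion:
    - [[0,0,0.01],[0,0,0]]
    - [[0,0,0.01],[0,0,0]]

```text
time_s: 14.95
position: [0.5545, -0.0081, 0.1448]
tool_rot: [[0.923, 0.385, -0.0], [0.385, -0.923, 0.0], [0.0, -0.0, -1.0]]
ft_force: [-0.2, 0.6, 5.0]
grip_width: 0.0207
gripper_force: 39.9
```

Request:
move_arm:
  motion:
    - [[0,0,0.01],[0,0,0]]
    - [[0,0,0.01],[0,0,0]]

```text
time_s: 15.15
position: [0.5546, -0.0081, 0.1441]
tool_rot: [[0.923, 0.385, 0.001], [0.385, -0.923, -0.0], [0.0, 0.0, -1.0]]
ft_force: [-1.2, 1.6, 6.8]
grip_width: 0.021
gripper_force: 40.2
```

Request:
move_arm:
  motion:
    - [[0,0,0.01],[0,0,0]]
    - [[0,0,0.01],[0,0,0]]

```text
time_s: 15.35
position: [0.5549, -0.0081, 0.1439]
tool_rot: [[0.923, 0.385, 0.002], [0.385, -0.923, -0.0], [0.002, 0.001, -1.0]]
ft_force: [-2.3, 1.2, 14.1]
grip_width: 0.0208
gripper_force: 40.9
```

Request:
move_arm:
  motion:
    - [[0,0,0.006],[0,0,0]]
    - [[0,0,0],[0,0,0]]

```text
time_s: 15.55
position: [0.555, -0.0081, 0.1439]
tool_rot: [[0.923, 0.385, 0.002], [0.385, -0.923, -0.0], [0.002, 0.001, -1.0]]
ft_force: [-1.5, 1.8, 13.5]
grip_width: 0.021
gripper_force: 41.0
```

The rod is on the stone: z has stopped at 0.1439 with 13.5 N. This fits the camera estimate of about 70 mm depth. Releasing now.

Request:
move_arm:
  motion:
    - [[0,0,0],[0,0,0]]
    - [[0,0,0],[0,0,0]]
    - [[0,0,0],[0,0,0]]
    - [[0,0,0],[0,0,0]]
    - [[0,0,0],[0,0,0]]
    - [[0,0,0],[0,0,0]]
    - [[0,0,0],[0,0,0]]
    - [[0,0,0],[0,0,0]]
    - [[0,0,-0.1],[0,0,0]]
    - [[0,0,-0.2],[0,0,0]]
    - [[0,0,-0.3],[0,0,0]]
    - [[0,0,-0.3],[0,0,0]]
    - [[0,0,-0.3],[0,0,0]]
    - [[0,0,-0.3],[0,0,0]]
    - [[0,0,-0.3],[0,0,0]]
    - [[0,0,-0.3],[0,0,0]]
    - [[0,0,-0.3],[0,0,0]]
    - [[0,0,0],[0,0,0]]
  claw: 0

```text
time_s: 17.35
position: [0.5551, -0.0082, 0.2652]
tool_rot: [[0.923, 0.385, 0.005], [0.385, -0.923, -0.001], [0.004, 0.003, -1.0]]
ft_force: [0.5, -0.3, 0.7]
grip_width: 0.0854
gripper_force: 0.0
```

Run:
```python
from h import *
print(env.observe()['position'])
d=grab('scene'); C=cloud(d)
def top(cx,cy,r,zlo,zhi,C):
    m=(np.hypot(C[...,0]-cx,C[...,1]-cy)<r)&(C[...,2]>zlo)&(C[...,2]<zhi); return np.round(C[m][:,2]*1000).astype(int)
b=top(.5544,-.0083,.009,.12,.2,C); print('rodtop',np.sort(b))
for s in(60,75,90):
    c=np.array([.5329-.2708*(.03+s/1000),.0692+.9626*(.03+s/1000)]); print('bar',s,np.sort(top(*c,.006,.16,.23,C)))
c=np.array([.5546,-.0081,.12])
x,y=206,95
cv2.imwrite('pics/c3.png',cv2.resize(d['frame'][y:y+120,x:x+140,::-1],None,fx=5,fy=5,interpolation=cv2.INTER_CUBIC))
```

```text
[ 0.55508394 -0.00824308  0.26516082]
rodtop [120 121 121 124 125 126 126 129 134 143 144 152 153 158 158 158 158 159
 159 159 159 159 160 160 160 160 160 160 160 160 160 160 161 161 161 161
 161 161 161 161 162 162 162 162 164]
bar 60 [194 197 202 207 207 207 207 207 208 208 208 208 208 210]
bar 75 [196 198 204 206 208 208 209 209 209 209 209 210 210]
bar 90 [194 200 203 206 206 206 207 207 207 208 208 209 209 211]
```

View pics/c3.png

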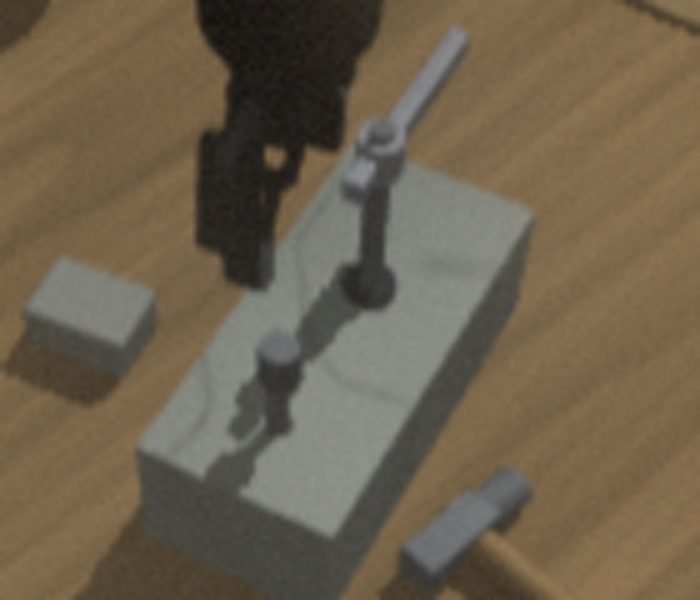

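The rod stands upright in the bore, with its top at crop pixel (279,347) and z≈0.160. The cursor bar top is at z≈0.208, so it must come down 48 mm. Going to the cursor tab.

Request:
move_arm:
  motion:
    - [[0.036,-0.299,-0.03],[0,0,0]]
    - [[0.036,-0.299,-0.03],[0,0,0]]
    - [[0.036,-0.299,-0.03],[0,0,0]]
    - [[0.036,-0.299,-0.03],[0,0,0]]
    - [[0.036,-0.299,-0.03],[0,0,0]]
    - [[0.036,-0.299,-0.03],[0,0,0]]
    - [[0.036,-0.299,-0.03],[0,0,0]]
    - [[0.036,-0.299,0],[0,0,0]]
    - [[0.036,-0.299,0],[0,0,0]]
    - [[0.036,-0.299,0],[0,0,0]]
    - [[0.036,-0.299,0],[0,0,0]]
    - [[0.036,-0.299,0],[0,0,0]]
    - [[0,0,0],[0,0,0]]

```text
time_s: 18.7
position: [0.5048, 0.1675, 0.273]
tool_rot: [[0.922, 0.386, -0.0], [0.386, -0.922, 0.0], [0.0, -0.0, -1.0]]
ft_force: [-0.2, -0.2, -0.2]
grip_width: 0.0857
gripper_force: 0.0
```

Request:
move_arm:
  motion:
    - [[0,0,0],[0,0,-0.944]]
    - [[0,0,0],[0,0,-0.944]]
    - [[0,0,0],[0,0,-0.944]]
    - [[0,0,0],[0,0,-0.944]]
    - [[0,0,0],[0,0,-0.944]]
    - [[0,0,0],[0,0,-0.944]]
    - [[0,0,0],[0,0,-0.944]]
    - [[0,0,0],[0,0,-0.944]]
    - [[0,0,0],[0,0,-0.944]]
    - [[0,0,0],[0,0,-0.944]]
    - [[0,0,0],[0,0,-0.944]]
    - [[0,0,0],[0,0,0]]
    - [[0,0,0],[0,0,0]]

```text
time_s: 20.0
position: [0.5055, 0.1656, 0.273]
tool_rot: [[-0.267, 0.964, -0.0], [0.964, 0.267, -0.0], [-0.0, -0.0, -1.0]]
ft_force: [1.1, -0.1, -0.2]
grip_width: 0.0853
gripper_force: 0.0
```

Run:
```python
from h import *
np.set_printoptions(precision=4,suppress=True)
o=env.observe();print(o['position'],o['tool_rot'])
t=load('top'); C=cloud(t); m=(C[...,2]>.2)&(C[...,2]<.218)&(C[...,0]>.47)&(C[...,0]<.56)&(C[...,1]>.1)&(C[...,1]<.22)
B=C[m]; print(cv2.fitLine(B[:,:2].astype(np.float32),cv2.DIST_HUBER,0,.01,.01).ravel(),B[:,1].min(),B[:,1].max())
R=o['tool_rot']; c=np.array([.5058,.1655,.2]); print('tool delta to bar mid',R.T@(c-o['position']))
```

```text
[0.5055 0.1656 0.273 ] [[-0.2667  0.9638 -0.    ]
 [ 0.9638  0.2667 -0.0001]
 [-0.0001 -0.0001 -1.    ]]
[ 0.2822 -0.9594  0.5113  0.144 ] 0.10006840442748391 0.19004423679858343
tool delta to bar mid [-0.0001  0.0002  0.073 ]
```

Request:
move_arm:
  motion:
    - [[0,0,0.15],[0,0,0]]
    - [[0,0,0.15],[0,0,0]]
    - [[0,0,0.15],[0,0,0]]
    - [[0,0,0.15],[0,0,0]]
    - [[0,0,0.15],[0,0,0]]
    - [[0,0,0.15],[0,0,0]]
    - [[0,0,0.15],[0,0,0]]
    - [[0,0,0.15],[0,0,0]]
    - [[0,0,0.15],[0,0,0]]
    - [[0,0,0.15],[0,0,0]]
    - [[0,0,0],[0,0,0]]

```text
time_s: 21.1
position: [0.505, 0.1657, 0.1969]
tool_rot: [[-0.27, 0.963, -0.002], [0.963, 0.27, -0.0], [0.0, -0.002, -1.0]]
ft_force: [0.1, -0.8, 0.3]
grip_width: 0.0855
gripper_force: 0.0
```

Request:
move_arm:
  motion:
    - [[0,0,0],[0,0,0]]
    - [[0,0,0],[0,0,0]]
    - [[0,0,0],[0,0,0]]
    - [[0,0,0],[0,0,0]]
    - [[0,0,0],[0,0,0]]
    - [[0,0,0],[0,0,0]]
    - [[0,0,0],[0,0,0]]
    - [[0,0,0],[0,0,0]]
    - [[0,0,0],[0,0,0]]
    - [[0,0,0],[0,0,0]]
    - [[0,0,0],[0,0,0]]
    - [[0,0,0],[0,0,0]]
    - [[0,0,0],[0,0,0]]
    - [[0,0,0],[0,0,0]]
  claw: 1
  force: 30

```text
time_s: 22.5
position: [0.5044, 0.1655, 0.1979]
tool_rot: [[-0.271, 0.963, -0.003], [0.963, 0.271, -0.001], [-0.0, -0.003, -1.0]]
ft_force: [-5.7, -2.3, 1.9]
grip_width: 0.0115
gripper_force: 34.3
```

Request:
move_arm:
  motion:
    - [[0,-0.014,0],[0,0,0]]
    - [[0,0,0.03],[0,0,0]]
    - [[0,0,0.05],[0,0,0]]
    - [[0,0,0.06],[0,0,0]]
    - [[0,0,0.06],[0,0,0]]
    - [[0,0,0.06],[0,0,0]]
    - [[0,0,0.06],[0,0,0]]
    - [[0,0,0.06],[0,0,0]]
    - [[0,0,0.06],[0,0,0]]
    - [[0,0,0.06],[0,0,0]]
    - [[0,0,0.06],[0,0,0]]
    - [[0,0,0.06],[0,0,0]]
    - [[0,0,0.06],[0,0,0]]
    - [[0,0,0.06],[0,0,0]]
    - [[0,0,0.06],[0,0,0]]
    - [[0,0,0.06],[0,0,0]]
    - [[0,0,0.06],[0,0,0]]
    - [[0,0,0.04],[0,0,0]]
    - [[0,0,0],[0,0,0]]
    - [[0,0,0],[0,0,0]]

```text
time_s: 24.5
position: [0.5043, 0.1655, 0.1496]
tool_rot: [[-0.27, 0.963, -0.001], [0.963, 0.27, -0.0], [0.0, -0.001, -1.0]]
ft_force: [-4.8, -2.1, -0.8]
grip_width: 0.0114
gripper_force: 33.9
```

```bash
cat > lv.py <<'E'
from h import *
a,b=[],[]
for n in ('scene','top')*3:
    C=cloud(grab(n)); z=C[...,2]
    m=(np.hypot(C[...,0]-.5546,C[...,1]+.0081)<.007)&(abs(z-.16)<.007); r=z[m]
    e=np.array([-.2708,.9626]); q=C[...,:2]-np.array([.5329,.0692])-.03*e
    s=q@e; w=q@np.array([.9626,.2708])
    m=(((s>-.03)&(s<-.015))|((s>.018)&(s<.045))|(s>.085)&(s<.095))&(abs(w)<.004)&(z>.14)&(z<.215); k=z[m]
    print(n,len(r),np.median(r).round(4),len(k),np.percentile(k,[10,30,50,70,90]).round(4) if len(k) else '')
E
python3 lv.py
```

```text
scene 19 0.1598 37 [0.1577 0.1585 0.159  0.1598 0.1609]
top 32 0.1606 72 [0.1581 0.1587 0.1594 0.1604 0.1617]
scene 20 0.1596 38 [0.1577 0.1584 0.1589 0.1597 0.1605]
top 33 0.1604 76 [0.1578 0.1591 0.1596 0.1603 0.1616]
scene 20 0.1601 34 [0.1572 0.1579 0.1592 0.1601 0.1613]
top 33 0.161 75 [0.1576 0.1587 0.1594 0.1603 0.1618]
```

The bar is about 1 mm low, so I'll lift it slightly, then release and retreat.

Request:
move_arm:
  motion:
    - [[0,0,-0.02],[0,0,0]]
    - [[0,0,0],[0,0,0]]
    - [[0,0,0],[0,0,0]]
    - [[0,0,0],[0,0,0]]
    - [[0,0,0],[0,0,0]]

```text
time_s: 25.3
position: [0.5043, 0.1655, 0.1506]
tool_rot: [[-0.27, 0.963, -0.002], [0.963, 0.27, -0.0], [0.0, -0.001, -1.0]]
ft_force: [-3.8, -1.4, -4.9]
grip_width: 0.0114
gripper_force: 33.4
```

Request:
move_arm:
  motion:
    - [[0,0,0],[0,0,0]]
    - [[0,0,0],[0,0,0]]
    - [[0,0,0],[0,0,0]]
    - [[0,0,0],[0,0,0]]
    - [[0,0,0],[0,0,0]]
    - [[0,0,0],[0,0,0]]
    - [[0,0,0],[0,0,0]]
    - [[0,0,0],[0,0,0]]
    - [[0,0,-0.1],[0,0,0]]
    - [[0,0,-0.3],[0,0,0]]
    - [[0,0,-0.3],[0,0,0]]
    - [[0,0,-0.3],[0,0,0]]
    - [[0,0,-0.3],[0,0,0]]
    - [[0,0,-0.3],[0,0,0]]
    - [[0,0,-0.3],[0,0,0]]
    - [[0,0,-0.3],[0,0,0]]
    - [[0,0,0],[0,0,0]]
    - [[0,0,0],[0,0,0]]
  claw: 0

```text
time_s: 27.1
position: [0.5046, 0.1656, 0.2608]
tool_rot: [[-0.27, 0.963, -0.0], [0.963, 0.27, 0.0], [0.0, 0.0, -1.0]]
ft_force: [0.4, 0.3, -1.0]
grip_width: 0.0852
gripper_force: 0.0
```

```bash
python3 lv.py
python3 - <<'E'
from h import *
o=env.observe(); print(o['time_s'],o['position'],o['ft_force'])
d=load('scene'); x,y=206,95
cv2.imwrite('pics/c4.png',cv2.resize(d['frame'][y:y+120,x:x+140,::-1],None,fx=5,fy=5,interpolation=cv2.INTER_CUBIC))
E
```

```text
scene 18 0.1603 46 [0.1569 0.1592 0.1599 0.1609 0.1616]
top 33 0.1603 91 [0.1592 0.1602 0.1608 0.1612 0.1622]
scene 17 0.1605 42 [0.158  0.1594 0.16   0.1605 0.1618]
top 33 0.1604 87 [0.1589 0.1599 0.1606 0.1612 0.1624]
scene 22 0.1601 41 [0.1578 0.1592 0.1599 0.1606 0.1614]
top 34 0.1608 90 [0.1586 0.1597 0.1606 0.1614 0.1624]
27.4 [0.5046278  0.16559454 0.2605278 ] [-0.13065607 -0.04960277 -0.32563685]
```

View pics/c4.png

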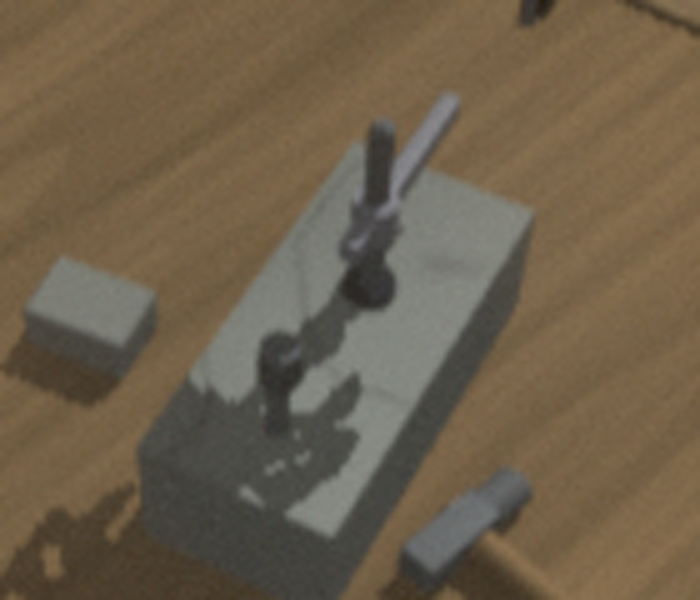

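The rod stands at (279,347) and the bar is level with it at about (355,240). Both tops measure z≈0.160 and the gripper is clear. Handing in.

```bash
python3 -c "
from rig import env
print(env.close_job())"
```

```text
the job is handed in; nothing more can be done
None
```

I've handed the job in, though it returned no verdict. The rod stopped on the stone at a bore depth of about 70 mm, with a wrist force of about 14 N. About 70 mm of it sticks out, and by the cameras the cursor bar's top is within about 1 mm of the rod's top.

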